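# Third hand at the board holder: load the board and hold the sprung jaw against it

### The arm

A 6-joint arm with a two-finger parallel gripper is mounted at the origin on the work surface. World frame = base frame: x ahead of the robot, y to its left, z up, the work surface at z = 0. Lengths are in m, angles in degrees, forces in N, time in s.
With the tool pointing down it reaches from about 0.225 to 0.725 m from the base axis. Payload 3.1 kg.
Tool frame: the origin (TCP) lies midway between the tips of the shut fingers; the grasp point (between the pads) lies 19 mm behind it; z points along the fingers, x is the direction in which the jaws open and shut, and the axes are right-handed (so a half turn about z gives the same grasp; the last joint's range is limited). The gripper opens to 85 mm and grips with 20 to 120 N. Pads are 22 mm wide; open, the fingers measure 114 mm over their backs; the gripper's body (76 mm by 85 mm) begins 54 mm behind the grasp point. The pads swing forward as they close: fully open they stand 13 mm farther back than shut.
Start: joints at [56.448, 2.75, 5.684, 92.934, 0, 82.678], TCP at [0.232, 0.471, 0.202] pointing down, gripper open.
Joint ranges: [-166.93, 166.93], [-56.73, 111.36], [-69.38, 81.34], [-121.58, 131.49], [-85.45, 84.26], [-180, 180]. Speed limits (degrees/s): [159.86, 159.86, 180, 180, 180, 180].

### API

Orientations are given as [roll, pitch, yaw] about the fixed x, y, z axes, in that order (R = Rz(yaw) Ry(pitch) Rx(roll)).
In Python, from workcell import env, get_image, spotter gives the robot as it stands. The module is installed in compiled form; this text tells all that it offers.
- The arm moves only by the tool step_arm, never from a script. Its argument "increments" is one flat list of numbers, 6 for each row, row after row: the shift along the tool's x, y, z in cm, then the turn, a rotation vector about the tool's x, y, z in degrees. In form: [tx, ty, tz, rx, ry, rz, tx, ty, tz, rx, ry, rz, ...]. A call has 1 to 20 rows; each row is the pose to reach, as a shift and turn from the pose commanded when the call began, along the tool's axes at that moment; what a row does not reach only later rows make up. A row lasts 1/8 s, in which the tool goes at most 62.5 mm and 10.7 degrees, less where a joint would pass 70% of its speed; a pose out of reach is approached as far as the arm can. A call with a gripper value outside its range is refused whole. "jaw" is the closure, from 0 (fully open) to 1 (shut), set as the call begins (left out, the last holds). The fingers move at their own pace and stop on an object; "force" is the grip in N (left out, the last holds). Time passes only in rows, so rows that repeat a pose let the fingers close. It gives the time, the measured TCP pose, the force and the opening at its end, in the units of the state.
- env.observe(): the state, without advancing time (a new reading comes with each control period).
- get_image(name): name is "side" or "top"; returns a dict with "color" (400x640x3 uint8, red, green, blue), "depth" (400x640 float32, m along the optical axis (not along the pixel's ray), 0 where there is no reading), "camera_matrix" (3x3 intrinsics, pixels), "extrinsics" (4x4, takes a point from world to camera coordinates). Camera axes: x right, y down, z forward; pixel columns grow to the right and rows downward; lengths in m; the calibration is good to about 2 mm. A picture is of the moment at which its call begins.
- env.sign_off(): hands the job in, once; it reports no verdict.
Trained networks look in a picture, given as the dict that the camera call returned (one of the last four; its "shot" number tells which), for a name from the list of things; names that differ only in an ending like _2 or _b are one class to them, and where a whole thing is asked for, a point or a joint stands for the part that bears it (a point fixed in the world has none). Each returns a list of dicts, best first, with "conf" (0 to 1); they miss things now and then, are a little off and sometimes report something else, mostly with a low value. They report only what shows in the picture. A call takes as long as a camera call. They do not tell look-alikes from the thing itself.
- spotter.masks_of(target, picture): "region" (400x640 bool, what is visible of it) and "bbox" ([left, top, right, bottom] in pixels, round what is visible of it).
The state is a dict: "clock": time; "qpos": joint angles; "qvel": joint speeds; "tau": joint torques, N m; "eef_pos": TCP position; "eef_rot": TCP orientation; "force": force on the tool from outside, world axes, zero at the start; "wrist_torque": the same for the moment, N m; "gripper_width": opening from 0.0 (shut) to 1.0 (fully open).
Only numpy, scipy, OpenCV 4.12 (cv2) and the standard library are available. Lean on these libraries where they do the work, as an engineer would, in place of code of your own. Each camera call takes 0.05 s, during which the arm holds its last target.

### The job

Lay the green power-supply board on the two black support strips of the board holder, heatsink up and its long side along the guide rods (either way round), let go of it, then slide the jaw carriage up until its sprung jaw holds the board square against the fixed fence with the springs squeezed about half-way, a steady push of about 8 N. Finish while still holding the carriage like that, with nothing but the jaw pushing the board, so that I can tighten its lock knob; never squeeze the springs solid, and leave everything else on the bench where it is.

Things in the scene. Friction and masses are not known exactly. Their poses are not given: they have to be found in the camera images.
- holder: Aluminium board holder, fixed to the bench. Base plate 390 x 164 x 10 mm; origin mid-plate on the underside, z up, x along the slide towards the fence. Two 10 mm steel guide rods along x at y = +-64 mm, tops 27 mm up, 118 mm clear between them. Rear end block at x = -197 to -175 mm, 36 mm high.
- bed (a point): Middle of the bed that carries the board: two black support strips along the holder's x, each 300 mm long and 12 mm wide, centred at y = +-25 mm, from x = -150 to +150 mm. This point lies on the holder's centre line, level with the strips' flat tops, 20 mm above the holder's origin; axes as the holder's.
- fence: Fixed fence of the holder: aluminium block across its +x end, 164 mm wide, 22 mm thick, top 40 mm above the holder's origin; it cannot move. Origin at the foot of its flat face, axes as the holder's.
- fence_face (a point): Middle of the fence's flat face that looks towards the carriage, at x = +150 mm of the holder, 22 mm above the holder's origin.
- carriage: Grey jaw carriage (0.4 kg) on the two rods; about 2 N sliding friction, stays where left. Origin on the holder's centre line, level with the holder's origin, axes as the holder's; travels from x = -130 to +30 mm of the holder. Body 60 mm long (x), 164 mm wide, 44 mm high in the middle. The loose black lock knob on its -y side is for the other person. The sprung jaw is on its +x side.
- grip_fin (a point): Top middle of the upright black grip fin on the carriage, 81 mm above the holder's origin, axes as the holder's. The fin is 16 mm thick (x), 50 mm wide (y) and stands 37 mm above the carriage body; there are 22 mm of flat carriage top before and behind it.
- jaw_face (a point): Middle of the sprung jaw's flat face that meets the board, 22 mm above the holder's origin. The jaw bar is 104 mm wide and 10 mm thick, its top 36.5 mm above the holder's origin; with the springs free this face is 58 mm ahead (+x) of the carriage's origin.
- jaw (a joint): How far the jaw is pushed back into the carriage against its springs, in m: 0 free, 0.016 solid (the end of its travel). The springs push 1 N per mm, so 0.008 is half-way and 8 N. Pushing the board along its strips squeezes it up to about 3 mm; more only once the board meets the fence.
- board: Loose green board, 110 mm (x) x 84 (y) x 2, about 0.18 kg; origin mid-underside, z up. A rigid black heatsink in its middle, 60 mm along x, 20 along y, top 44 mm above the underside: grip its two long sides. Beside these only parts under 2 mm tall; parts up to 24 mm tall within 20 mm of the two short (84 mm) edges. Starts flat on the mat to the right of the holder.
- screw_tray: White compartment tray of screws, 160 x 100 x 20 mm, origin under its middle; leave alone.
- screwdriver: Red-handled screwdriver, 170 mm, lying on the bench; leave alone.
- drive: Flat metal drive, 100 x 70 x 9 mm, origin under its middle; leave alone.
- fan: Black cooling fan, 80 x 80 x 15 mm, with a copper heat pipe; origin under the fan's middle; leave alone.
- tweezers: Steel tweezers, 120 mm long, lying flat; leave alone.
- tape: Yellow roll of tape, 64 mm across, 18 mm high, lying flat; leave alone.
- cleaner: White bottle with a blue cap, 48 mm across, 120 mm tall, standing; leave alone.
Not all that is in view belongs to the job. Of the things that look like the board, the smaller one is meant.

How it is judged (in metres and radians):
On the way, in this order (a step that is already met when the one before it is completed fails the run):
1. the board lies flat on the support strips between the rods, in front of the jaw, let go (z of board in the frame of holder between 0.0165 and 0.0235 m and y of board in the frame of holder between -0.02 and 0.02 m and x of board in the frame of holder below 0.1 m and angle between board's own z axis and vertical below 0.06 rad and x of board in the frame of jaw_face above 0.04 m and angle between the x axis of board and the x axis of holder, either way round below 0.35 rad and contact force between the fingers and board below 0.1 N), for 0.2 s.
2. the sprung jaw presses the board square against the fence with 4.5 to 11.5 N (z of board in the frame of holder between 0.0165 and 0.0235 m and y of board in the frame of holder between -0.02 and 0.02 m and x of board in the frame of holder below 0.1 m and angle between board's own z axis and vertical below 0.06 rad and contact force between board and fence between 4.5 and 11.5 N and value of joint jaw between 0.0045 and 0.012 m and angle between the x axis of board and the x axis of holder, either way round below 0.05 rad), for 0.3 s.
At the end, for the whole second after the job is handed in: Robot still on the carriage, at rest; springs squeezed 4.5 to 12 mm and the board on the fence with 4.5 to 11.5 N; board flat on the strips (within 3.5 mm, 0.06 rad), within 20 mm of the centre line, square within 0.05 rad, untouched by the fingers (all of step 2 and contact force between the fingers and board below 0.1 N and linear speed of each of board, carriage below 0.01 m/s and contact force between any of the fingers, the arm and carriage above 1 N); the arm keeps its last pose, push and grip.
It fails at once if the jaw springs are squeezed solid (value of joint jaw above 0.0152 m).
It fails at once if another thing on the bench is moved by more than 30 mm (distance of any of screw_tray, screwdriver, drive, fan, tweezers, tape, cleaner from where it was at the start of the episode above 0.03 m).
It also fails if it takes over 53 s, if anything falls off the work surface, if the arm or the gripper's body presses on something with over 40 N, if the wrist force passes 120 N, or if a joint passes its speed limit or range.

## Working session

There is one attempt and no reset: what is moved stays moved. The work goes in short steps, Python scripts to look and compute and a tool call to move; the robot and the scene stay as the last step left them, time stands still between calls to the robot, and variables do not carry over. Pictures are saved under pics/ and viewed, and the job is handed in when it is done.

Besides the shell and the picture viewer there is one more tool, called after ">>>" as name(argument=value, ...) on one line, values as JSON. step_arm: Moves the arm, as the interface text tells. Its arguments: {"type":"object","properties":{"increments":{"type":"array"},"jaw":{"type":"number"},"force":{"type":"number"}},"required":["increments"]}

```bash
mkdir -p pics; cat > h.py <<'E'
import numpy as np, cv2, pickle
from workcell import env, get_image, spotter
def snap(n,tag):
    p=get_image(n); cv2.imwrite(f'pics/{tag}.png',p['color'][:,:,::-1]); pickle.dump(p,open(f'{tag}.pkl','wb')); return p
def cloud(p):
    K=p['camera_matrix'];E=np.linalg.inv(p['extrinsics']);d=p['depth']
    v,u=np.mgrid[:d.shape[0],:d.shape[1]]
    P=np.stack([(u-K[0,2])/K[0,0]*d,(v-K[1,2])/K[1,1]*d,d],-1)
    W=P@E[:3,:3].T+E[:3,3]; W[d<=0]=np.nan
    return W
E
python3 - <<'E'
from h import *
for n in ('top','side'):
    p=snap(n,n+'0'); W=cloud(p)
    print(n,p['camera_matrix'].tolist(),np.linalg.inv(p['extrinsics'])[:3,3])
    for t in ('holder','board','carriage','fence','jaw_face','grip_fin'):
        for r in spotter.masks_of(t,p)[:3]:
            q=W[r['region']]; q=q[~np.isnan(q[:,0])]
            print(t,round(r['conf'],2),r['bbox'],np.median(q,0).round(3),q.min(0).round(3),q.max(0).round(3))
print(env.observe())
E
```

```text
top [[393.9199805252181, 0.0, 319.80921344885303], [0.0, 393.9199805252181, 202.7851917479387], [0.0, 0.0, 1.0]] [ 0.29130123 -0.04328257  1.24078659]
holder 0.83 [214.6, 149.0, 342.7, 215.6] [0.543 0.083 0.018] [ 0.442 -0.112 -0.002] [0.647 0.29  0.089]
board 0.82 [394.3, 269.0, 439.4, 323.4] [ 0.199 -0.337  0.003] [ 0.116 -0.41  -0.008] [ 0.28  -0.279  0.065]
board 0.68 [388.3, 200.1, 428.2, 237.7] [ 0.431 -0.325  0.005] [ 0.382 -0.39  -0.004] [ 0.487 -0.268  0.051]
carriage 0.93 [286.9, 153.3, 317.4, 214.3] [0.534 0.003 0.043] [ 0.449 -0.038 -0.003] [0.641 0.062 0.089]
fence 0.86 [219.7, 148.4, 234.4, 201.7] [0.562 0.25  0.041] [0.483 0.233 0.017] [0.643 0.27  0.049]
jaw_face 0.71 [286.2, 165.8, 299.1, 195.2] [0.539 0.051 0.038] [0.49  0.03  0.013] [0.588 0.062 0.043]
grip_fin 0.8 [282.1, 148.9, 320.7, 209.3] [0.535 0.003 0.043] [ 0.45  -0.038 -0.001] [0.641 0.064 0.089]
side [[496.7854130901321, 0.0, 318.6197995454681], [0.0, 496.7854130901321, 195.98562883907934], [0.0, 0.0, 1.0]] [-0.41896344  1.21113497  1.12994957]
holder 0.69 [219.9, 187.2, 328.1, 255.8] [0.539 0.029 0.031] 
[... 724 characters left out ...]
007 0.047] [ 0.199 -0.065  0.013] [0.595 0.456 0.445]
{'clock': 0.7, 'qpos': array([5.64484625e+01, 2.74929781e+00, 5.68776053e+00, 9.29346250e+01,
       5.97417607e-04, 8.26746451e+01]), 'qvel': array([-0.04798602,  0.00013344,  0.03576675, -0.0301986 , -0.11181966,
        0.05812014]), 'tau': array([-1.66386815e-05, -3.38500893e+01,  3.20054340e+01,  4.85237433e-04,
       -1.93746341e-04,  5.20572982e-06]), 'eef_pos': array([0.23204654, 0.47095138, 0.20235495]), 'eef_rot': array([-1.79999897e+02, -3.88252566e-03,  6.37738174e+01]), 'force': array([-0.67906201, -0.45743871, -0.30677221]), 'wrist_torque': array([-0.00731335, -0.00452178, -0.02843982]), 'gripper_width': 0.9991037114604977}
```

View images.

```bash
python3 - <<'E'
import cv2
a=cv2.imread('pics/top0.png')[130:340,190:460]; cv2.imwrite('pics/top0c.png',cv2.resize(a,None,fx=2.9,fy=2.85,interpolation=cv2.INTER_CUBIC))
a=cv2.imread('pics/side0.png')[150:290,200:440]; cv2.imwrite('pics/side0c.png',cv2.resize(a,None,fx=3.3,fy=3.3,interpolation=cv2.INTER_CUBIC))
E
```

```text
(no output)
```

View pics/top0c.png

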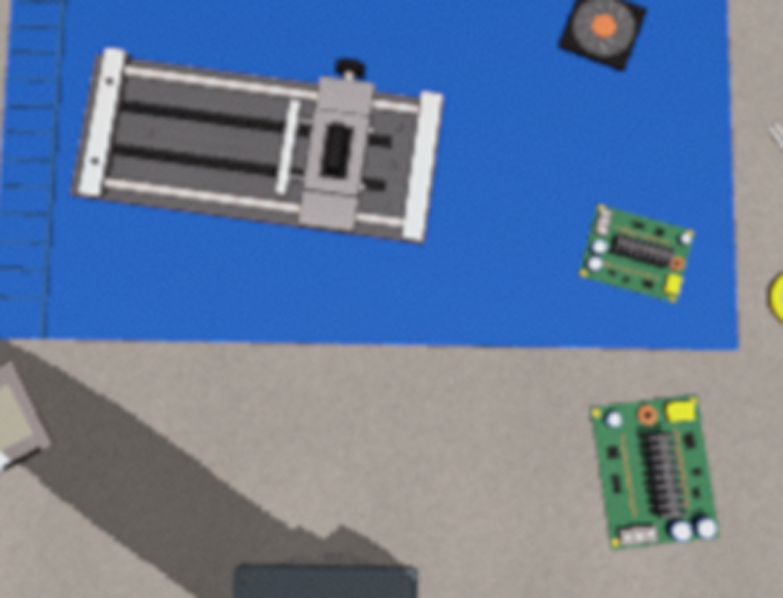

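View pics/side0c.png

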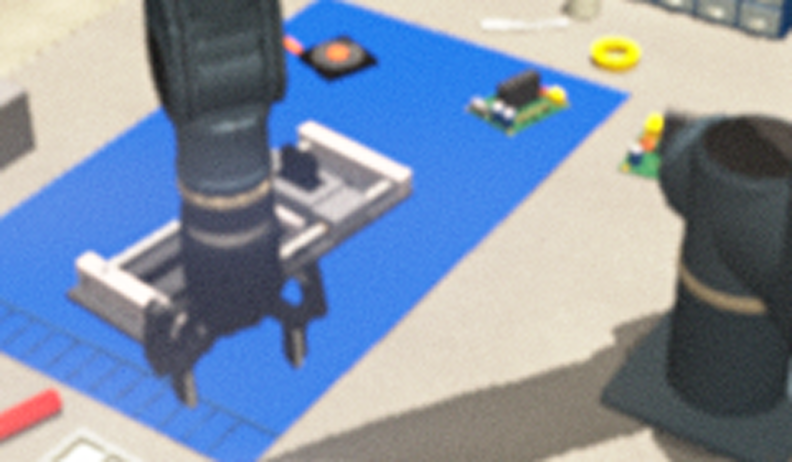

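View pics/top0.png

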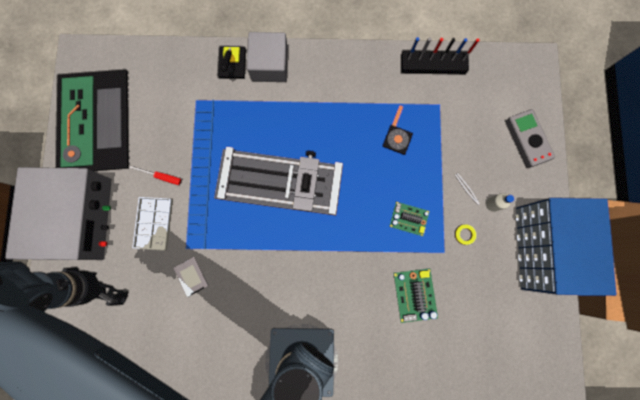

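```bash
cat >> h.py <<'E'
def rect(p,z,x0,x1,y0,y1,s=2000):
    # ortho view at height z: columns grow with -y, rows with -x ; s px per m
    K=p['camera_matrix'];E=p['extrinsics']
    A=np.array([[0,-1/s,x1],[-1/s,0,y1],[0,0,z],[0,0,1]]) # (col,row,1)->world: x=x1-row/s, y=y1-col/s
    H=K@E[:3]@A
    return cv2.warpPerspective(p['color'],H,(int((y1-y0)*s),int((x1-x0)*s)),flags=cv2.INTER_CUBIC|cv2.WARP_INVERSE_MAP)
E
python3 - <<'E'
from h import *
p=pickle.load(open('top0.pkl','rb'))
im=rect(p,0.04,.42,.68,-.14,.3,1800); cv2.imwrite('pics/h40.png',im[:,:,::-1]); print(im.shape)
im=rect(p,0.002,.36,.51,-.41,-.25,4000); cv2.imwrite('pics/b2.png',im[:,:,::-1])
hsv=cv2.cvtColor(im,cv2.COLOR_RGB2HSV)
nb=~((hsv[...,0]>95)&(hsv[...,0]<125)&(hsv[...,1]>120))
m=((hsv[...,0]>35)&(hsv[...,0]<90)&(hsv[...,1]>70)).astype(np.uint8)
m=cv2.morphologyEx(m,cv2.MORPH_OPEN,np.ones((9,9)))
m=cv2.morphologyEx(m,cv2.MORPH_CLOSE,np.ones((15,15)))
c=max(cv2.findContours(m,0,1)[0],key=cv2.contourArea)
(cx,cy),(w,h),a=cv2.minAreaRect(c); print('board rect',.51-cy/4000,-.25-cx/4000,w/4000,h/4000,a)
o=im[:,:,::-1].copy(); cv2.drawContours(o,[cv2.boxPoints(((cx,cy),(w,h),a)).astype(int)],0,(0,0,255),1); cv2.imwrite('pics/b2.png',o)
# heatsink from depth
W=cloud(p); 
q=W[190:250,380:440].reshape(-1,3); q=q[(q[:,2]>.035)&(q[:,2]<.06)]; print('hs pts',len(q),q.mean(0),q.min(0),q.max(0))
E
```

```text
(468, 792, 3)
board rect 0.43313916015625 -0.3323499145507812 0.10010738372802734 0.08150273132324219 15.395548820495605
hs pts 116 [ 0.43441036 -0.32738993  0.04407958] [ 0.41848991 -0.35862157  0.03512374] [ 0.4520362  -0.29598171  0.05128067]
```

View pics/h40.png

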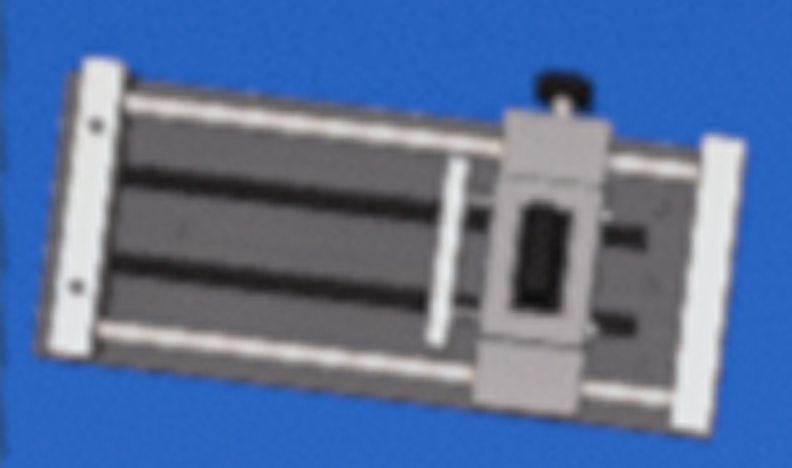

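View pics/b2.png

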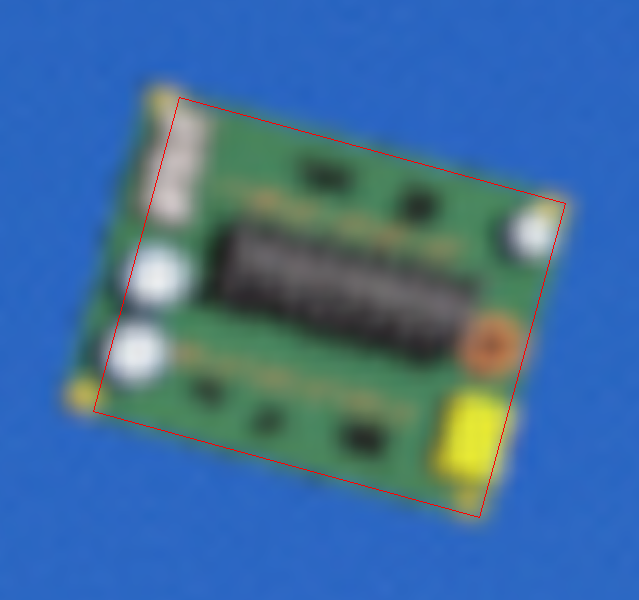

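```bash
python3 - <<'E'
from h import *
p=pickle.load(open('top0.pkl','rb'))
s=4000
def fit(z,thr,x0,x1,y0,y1,off,lo=False):
    im=rect(p,z,x0,x1,y0,y1,s); g=cv2.cvtColor(im,cv2.COLOR_RGB2GRAY)
    hsv=cv2.cvtColor(im,cv2.COLOR_RGB2HSV)
    m=((g>thr)&(hsv[...,1]<60)).astype(np.uint8)
    m=cv2.morphologyEx(m,cv2.MORPH_OPEN,np.ones((21,21)))
    c=max(cv2.findContours(m,0,1)[0],key=cv2.contourArea)
    (cx,cy),(w,h),a=cv2.minAreaRect(c)
    M=cv2.moments(c); 
    print(off,'c',round(x1-cy/s,4),round(y1-cx/s,4),'mom',round(x1-M['m01']/M['m00']/s,4),round(y1-M['m10']/M['m00']/s,4),'wh',round(w*1000/s,1),round(h*1000/s,1),'a',round(a,2))
    return np.array([x1-cy/s,y1-cx/s])
f=fit(.04,190,.46,.66,.22,.28,'fence')
r=fit(.036,190,.42,.64,-.13,-.07,'rear')
d=f-r; print(np.hypot(*d),'yaw',np.degrees(np.arctan2(d[1],d[0])))
xh=d/np.hypot(*d); print('origin from f',f-.161*xh,'from r',r+.186*xh)
j=fit(.0365,190,.47,.61,.03,.07,'jawbar')
c=fit(.044,130,.43,.65,-.05,.035,'carriage')
for q in (j,c): print('hx',(q-(f-.161*xh))@xh,'hy',(q-(f-.161*xh))@np.array([-xh[1],xh[0]]))
# depth heights
W=cloud(p)
fp=W.reshape(-1,3);k=(fp[:,2]>.06)&(fp[:,2]<.1)&(abs(fp[:,0]-.54)<.06)&(abs(fp[:,1])<.05);print('fin',k.sum(),np.median(fp[k],0),fp[k].mean(0))
E
```

```text
fence c 0.5654 0.2522 mom 0.5652 0.2522 wh 20.4 88.2 a 6.86
rear c 0.5234 -0.0922 mom 0.523 -0.0925 wh 21.9 161.2 a 7.28
0.3468975541950359 yaw 83.04287066693676
origin from f [0.54589599 0.0923714 ] from r [0.5459084  0.09247309]
jawbar c 0.5412 0.0521 mom 0.5413 0.052 wh 9.0 100.3 a 6.71
carriage c 0.5365 -0.0074 mom 0.5341 -0.0021 wh 172.5 84.8 a 90.0
hx -0.04057854199647455 hy -0.0002633982787089491
hx -0.1001500745037183 hy -0.00275513552333603
fin 93 [ 5.32324765e-01 -7.36956334e-05  8.26738108e-02] [ 5.32287432e-01 -1.20211466e-04  8.16997282e-02]
```

```bash
cat >> h.py <<'E'
from scipy.spatial.transform import Rotation as R
def inc(pos,yaw):
    o=env.observe(); r=R.from_euler('xyz',o['eef_rot'],degrees=True)
    t=r.inv().apply(np.array(pos)-o['eef_pos'])*100
    v=(r.inv()*R.from_euler('xyz',[180,0,yaw],degrees=True)).as_rotvec(degrees=True)
    print('clock',o['clock'],'pos',o['eef_pos'].round(4),'rot',o['eef_rot'].round(2),'F',o['force'].round(1),'T',o['wrist_torque'].round(2),'w',round(o['gripper_width'],3))
    print('inc',t.round(2),v.round(1))
E
python3 -c "
from h import *
inc([.4345,-.3285,.13],-15.3)"
```

```text
clock 0.7 pos [0.232  0.471  0.2024] rot [-180.     -0.     63.77] F [-0.7 -0.5 -0.3] T [-0.01 -0.   -0.03] w 0.999
inc [-62.77  53.49   7.23] [-0.  -0.  79.1]
```

>>> step_arm(increments=[-31,26.5,0,0,0,40,-62.8,53.5,5,0,0,79.1,-62.8,53.5,5,0,0,79.1,-62.8,53.5,5,0,0,79.1,-62.8,53.5,5,0,0,79.1,-62.8,53.5,5,0,0,79.1,-62.8,53.5,5,0,0,79.1,-62.8,53.5,5,0,0,79.1,-62.8,53.5,7.2,0,0,79.1,-62.8,53.5,7.2,0,0,79.1,-62.8,53.5,7.2,0,0,79.1,-62.8,53.5,7.2,0,0,79.1,-62.8,53.5,7.2,0,0,79.1,-62.8,53.5,7.2,0,0,79.1,-62.8,53.5,7.2,0,0,79.1,-62.8,53.5,7.2,0,0,79.1,-62.8,53.5,7.2,0,0,79.1,-62.8,53.5,7.2,0,0,79.1], jaw=0.4, force=40)

```text
clock: 2.95
eef_pos: [0.4346, -0.3279, 0.131]
eef_rot: [180.0, -0.1, -15.2]
force: [-0.4, 0.0, -0.1]
gripper_width: 0.598
```

```bash
python3 -c "
from h import *
inc([.4345,-.3285,.013],-15.3)
p=snap('side','s1'); a=p['color'][130:230,290:440,::-1]; cv2.imwrite('pics/s1c.png',cv2.resize(a,None,fx=5,fy=5,interpolation=2))"
```

```text
clock 2.95 pos [ 0.4346 -0.3279  0.131 ] rot [ 1.7997e+02 -5.0000e-02 -1.5250e+01] F [-0.4  0.  -0.1] T [-0.01 -0.02 -0.04] w 0.598
inc [-1.00e-02  5.00e-02  1.18e+01] [ 0.  -0.1  0.1]
```

View pics/s1c.png

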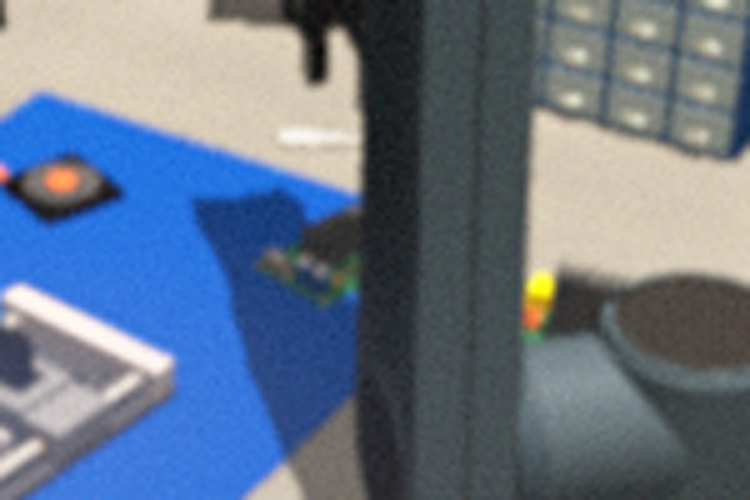

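The arm hides the board from the side camera (only a corner shows, at about (300,270) in the crop). The pose agrees with the measurement from the top camera, so I'll descend.

>>> step_arm(increments=[0,0,4,0,0,0,0,0,8,0,0,0,0,0,10.5,0,0,0,0,0,11.6,0,0,0,0,0,11.6,0,0,0,0,0,11.6,0,0,0])

```text
clock: 3.75
eef_pos: [0.4354, -0.3297, 0.016]
eef_rot: [179.9, -0.1, -15.3]
force: [-0.0, -0.1, 0.9]
gripper_width: 0.602
```

>>> step_arm(increments=[0,0,0,0,0,0,0,0,0,0,0,0,0,0,0,0,0,0,0,0,0,0,0,0,0,0,0,0,0,0], jaw=1, force=40)

```text
clock: 4.38
eef_pos: [0.4353, -0.3297, 0.0157]
eef_rot: [179.9, -0.1, -15.3]
force: [-0.1, 0.5, 6.0]
gripper_width: 0.208
```

```bash
python3 -c "
from h import *
inc([.4345,-.3285,.15],-15.3)"
```

```text
clock 4.375 pos [ 0.4353 -0.3297  0.0157] rot [ 1.7993e+02 -1.4000e-01 -1.5330e+01] F [-0.1  0.5  6. ] T [0.06 0.06 0.01] w 0.208
inc [ -0.07  -0.08 -13.43] [ 0.1 -0.1 -0. ]
```

>>> step_arm(increments=[0,0,-1,0,0,0,0,0,-4,0,0,0,0,0,-8,0,0,0,0,0,-12,0,0,0,0,0,-13.5,0,0,0,0,0,-13.5,0,0,0])

```text
clock: 5.12
eef_pos: [0.4347, -0.3292, 0.1497]
eef_rot: [180.0, -0.1, -15.3]
force: [-0.1, 0.2, -1.3]
gripper_width: 0.21
```

```bash
python3 -c "
from h import *
inc([.5544,.1618,.15],-6.9)
for n in ('side','top'):
  p=snap(n,n+'2'); a=p['color'][100:230,290:470,::-1] if n=='side' else p['color'][160:280,340:500,::-1]; cv2.imwrite('pics/%s2c.png'%n,cv2.resize(a,None,fx=4.4,fy=4.4,interpolation=2))"
```

```text
clock 5.125 pos [ 0.4347 -0.3292  0.1497] rot [ 1.7997e+02 -6.0000e-02 -1.5330e+01] F [-0.1  0.2 -1.3] T [ 0.   -0.02 -0.04] w 0.21
inc [ -1.44 -50.52  -0.06] [ 0.  -0.1 -8.4]
```

View pics/side2c.png

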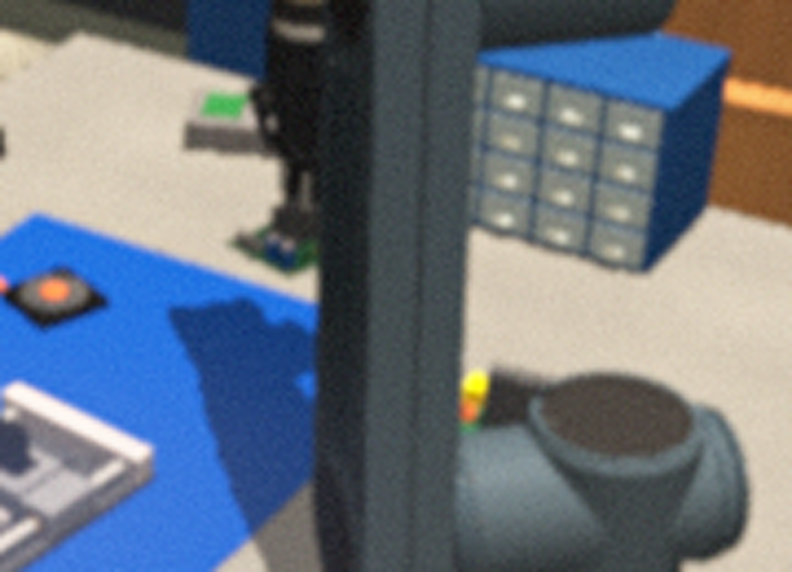

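View pics/top2c.png

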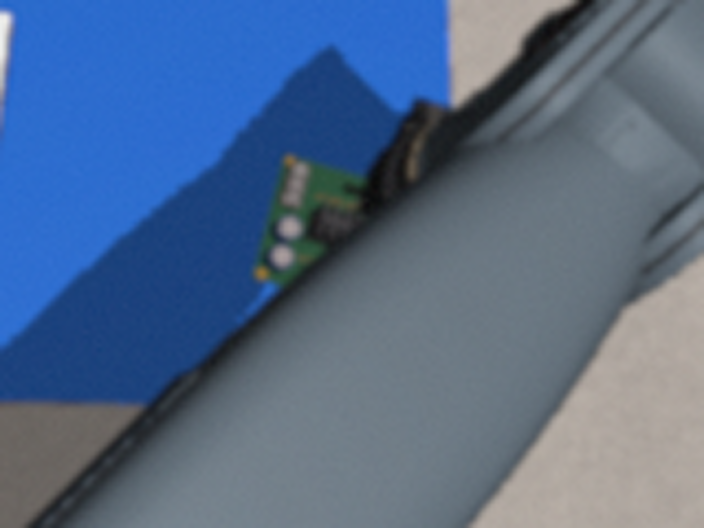

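The crops show the board hanging level in the grip (side crop about (280,250), top crop about (315,215)). Next I'll carry it over the bed.

>>> step_arm(increments=[0,-3,0,0,0,-2,-0.2,-8,0,0,0,-4,-0.4,-14,0,0,0,-6,-0.6,-20,0,0,0,-8.4,-0.8,-26,0,0,0,-8.4,-1,-32,0,0,0,-8.4,-1.2,-38,0,0,0,-8.4,-1.3,-43,0,0,0,-8.4,-1.4,-47,0,0,0,-8.4,-1.4,-49.5,0,0,0,-8.4,-1.4,-50.5,0,0,0,-8.4,-1.4,-50.5,0,0,0,-8.4,-1.4,-50.5,0,0,0,-8.4])

```text
clock: 6.85
eef_pos: [0.554, 0.1607, 0.1487]
eef_rot: [179.9, 0.1, -7.0]
force: [-0.6, -0.2, -0.4]
gripper_width: 0.206
```

```bash
python3 -c "
from h import *
inc([.5544,.1618,.045],-6.9)
for n in ('side','top'):
  p=snap(n,n+'3'); a=p['color'][140:270,200:380,::-1] if n=='side' else p['color'][130:250,190:370,::-1]; cv2.imwrite('pics/%s3c.png'%n,cv2.resize(a,None,fx=4.4,fy=4.4,interpolation=2))"
```

```text
clock 6.85 pos [0.554  0.1607 0.1487] rot [ 1.7995e+02  7.0000e-02 -7.0000e+00] F [-0.6 -0.2 -0.4] T [0.04 0.05 0.03] w 0.206
inc [ 0.04 -0.12 10.37] [ 0.1  0.1 -0.1]
```

View pics/side3c.png

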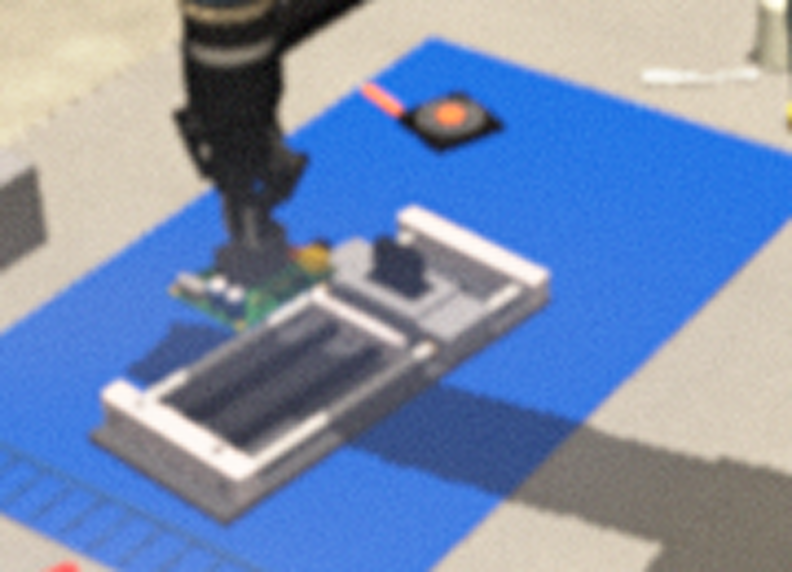

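View pics/top3c.png

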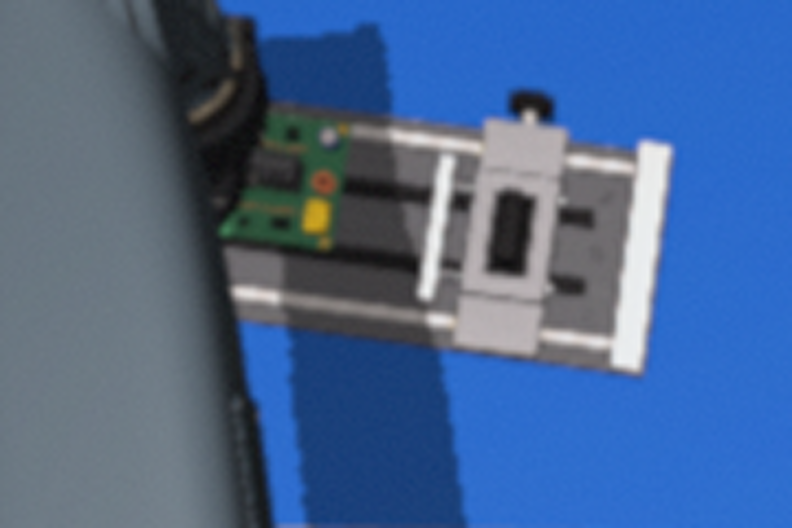

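```bash
python3 -c "
from h import *
p=pickle.load(open('top3.pkl','rb'));K=p['camera_matrix'];C=np.linalg.inv(p['extrinsics'])
xh=np.array([.1212,.9926]);yh=np.array([-.9926,.1212])
for u,v in ((269.8,159.1),(264.8,185.7)):
  d=C[:3,:3]@np.linalg.solve(K,[u,v,1]);P=C[:3,3]+d*(.135-C[2,3])/d[2]
  q=P[:2]-[.546,.0923]; print(P,'holder',q@xh,q@yh)
"
```

```text
[0.58405231 0.10091536 0.135     ] holder 0.01316355020157864 -0.03672653812938014
[0.50567317 0.11237855 0.135     ] holder 0.015042362051637543 0.04246193105439138
```

>>> step_arm(increments=[0.2,-0.1,3,0,0,0,0.2,-0.1,6,0,0,0,0.2,-0.1,8.5,0,0,0,0.2,-0.1,10,0,0,0,0.2,-0.1,10.7,0,0,0,0.2,-0.1,11.1,0,0,0,0.2,-0.1,11.1,0,0,0,0.2,-0.1,11.1,0,0,0])

```text
clock: 7.95
eef_pos: [0.5573, 0.1628, 0.0393]
eef_rot: [-180.0, -0.1, -6.9]
force: [-0.1, 0.1, -1.0]
gripper_width: 0.209
```

```bash
python3 -c "
from h import *
inc([.5544,.1618,.0365],-6.9)
for n in ('side','top'):
  p=snap(n,n+'4'); a=p['color'][180:270,200:320,::-1] if n=='side' else p['color'][130:250,190:370,::-1]; cv2.imwrite('pics/%s4c.png'%n,cv2.resize(a,None,fx=6.4 if n=='side' else 4.4,fy=6.4 if n=='side' else 4.4,interpolation=2))"
```

```text
clock 7.95 pos [0.5573 0.1628 0.0393] rot [-1.7997e+02 -1.0000e-01 -6.9300e+00] F [-0.1  0.1 -1. ] T [-0.01  0.05 -0.02] w 0.209
inc [-0.28  0.13  0.28] [-0.  -0.1 -0. ]
```

View pics/side4c.png

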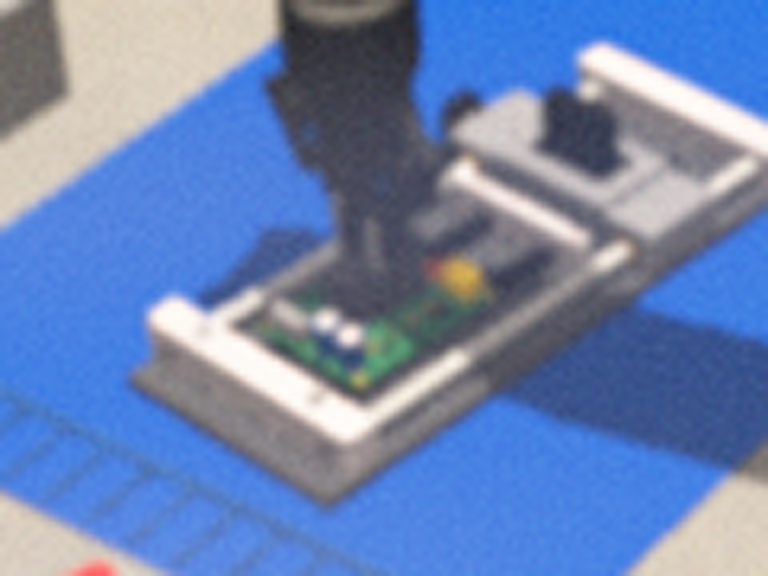

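The board sits between the rods and just behind the fence, with its near edge at about (360,390) in the crop. I'll lower it the last 3 mm.

>>> step_arm(increments=[-0.1,0,0.15,0,0,0,-0.1,0,0.3,0,0,0,-0.1,0,0.3,0,0,0])

```text
clock: 8.43
eef_pos: [0.5554, 0.1628, 0.0358]
eef_rot: [-180.0, -0.0, -6.9]
force: [-1.4, 0.7, 1.0]
gripper_width: 0.211
```

>>> step_arm(increments=[0,0,0,0,0,0,0,0,0,0,0,0,0,0,0,0,0,0,0,0,0,0,0,0,0,0,0,0,0,0], jaw=0.55)

```text
clock: 9.05
eef_pos: [0.5555, 0.1627, 0.0353]
eef_rot: [180.0, -0.0, -6.9]
force: [0.0, -0.2, 0.8]
gripper_width: 0.451
```

>>> step_arm(increments=[0,0,-1,0,0,0,0,0,-4,0,0,0,0,0,-8,0,0,0,0,0,-12,0,0,0,0,0,-12,0,0,0,0,0,-12,0,0,0])

```text
clock: 9.8
eef_pos: [0.5557, 0.1628, 0.1556]
eef_rot: [-180.0, -0.0, -6.9]
force: [0.2, -0.8, 0.7]
gripper_width: 0.45
```

```bash
python3 -c "
from h import *
inc([.5345,-.0005,.13],83.1)
for n in ('side','top'):
  p=snap(n,n+'5'); a=p['color'][180:270,200:320,::-1] if n=='side' else p['color'][130:250,190:370,::-1]; cv2.imwrite('pics/%s5c.png'%n,cv2.resize(a,None,fx=6.4 if n=='side' else 4.4,fy=6.4 if n=='side' else 4.4,interpolation=2))"
```

```text
clock 9.8 pos [0.5557 0.1628 0.1556] rot [-1.7999e+02 -4.0000e-02 -6.9300e+00] F [ 0.2 -0.8  0.7] T [-0.02  0.06 -0.03] w 0.45
inc [-0.13 16.46  2.56] [  0.  -0. -90.]
```

View pics/side5c.png

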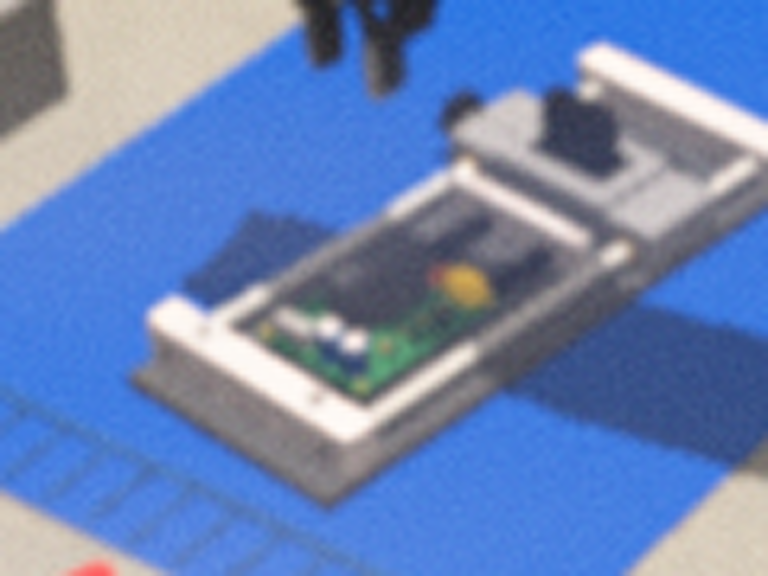

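View pics/top5c.png

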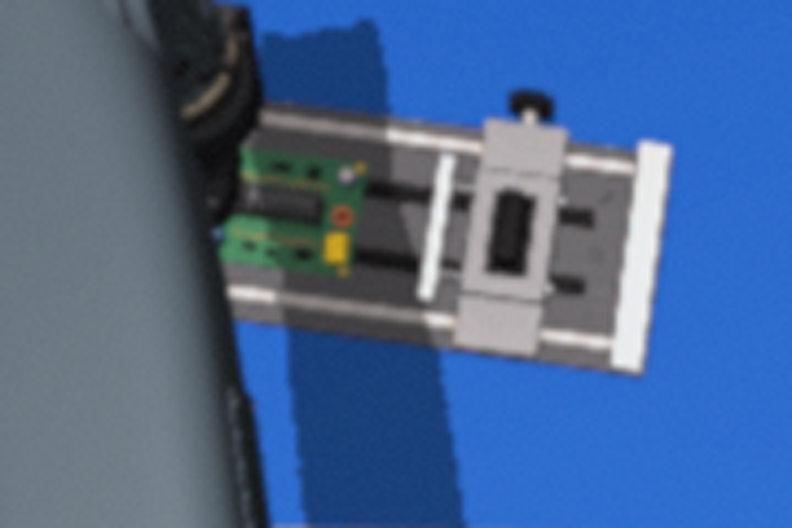

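The board lies flat on the strips and is released, clear of the fence (side crop about (330,340)). The jaw bar is well behind it (top crop about (437,225)). Next is the fin.

>>> step_arm(increments=[0,3,0,0,0,-10,0,6,0,0,0,-20,0,9,0,0,0,-30,0,12,0,0,0,-40,-0.1,14,0,0,0,-50,-0.1,15.5,0,0,0,-60,-0.1,16.5,0,0,0,-70,-0.1,16.5,1,0,0,-80,-0.1,16.5,2,0,0,-90,-0.1,16.5,2.6,0,0,-90,-0.1,16.5,2.6,0,0,-90,-0.1,16.5,2.6,0,0,-90], jaw=0.45)

```text
clock: 11.4
eef_pos: [0.5346, -0.0008, 0.1293]
eef_rot: [-180.0, -0.0, 83.0]
force: [0.2, -0.5, 0.7]
gripper_width: 0.55
```

```bash
python3 -c "
from h import *
inc([.5345,-.0005,.052],83.1)
for n in ('side','top'):
  p=snap(n,n+'6'); a=p['color'][170:260,210:330,::-1] if n=='side' else p['color'][130:250,190:370,::-1]; cv2.imwrite('pics/%s6c.png'%n,cv2.resize(a,None,fx=6.4 if n=='side' else 4.4,fy=6.4 if n=='side' else 4.4,interpolation=2))"
```

```text
clock 11.4 pos [ 0.5346 -0.0008  0.1293] rot [-179.99   -0.     83.  ] F [ 0.2 -0.5  0.7] T [-0.05  0.04  0.01] w 0.55
inc [ 0.03 -0.01  7.73] [-0.  -0.  -0.1]
```

View pics/side6c.png

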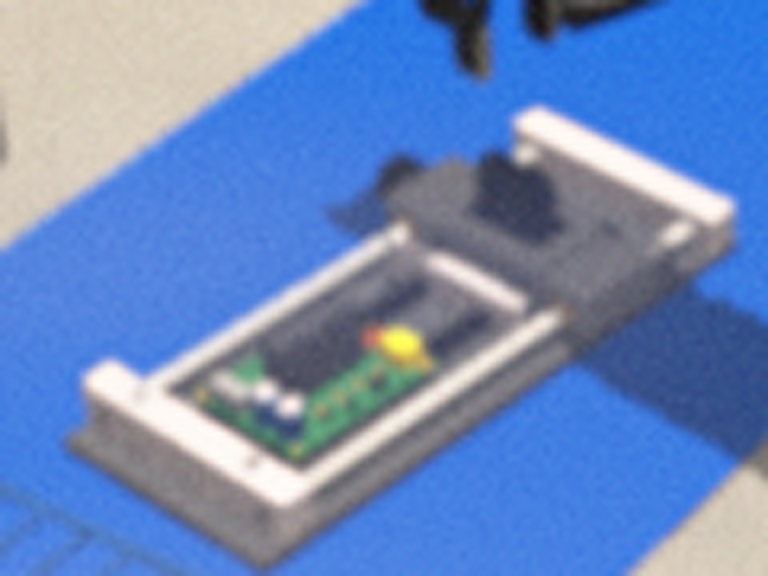

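View pics/top6c.png

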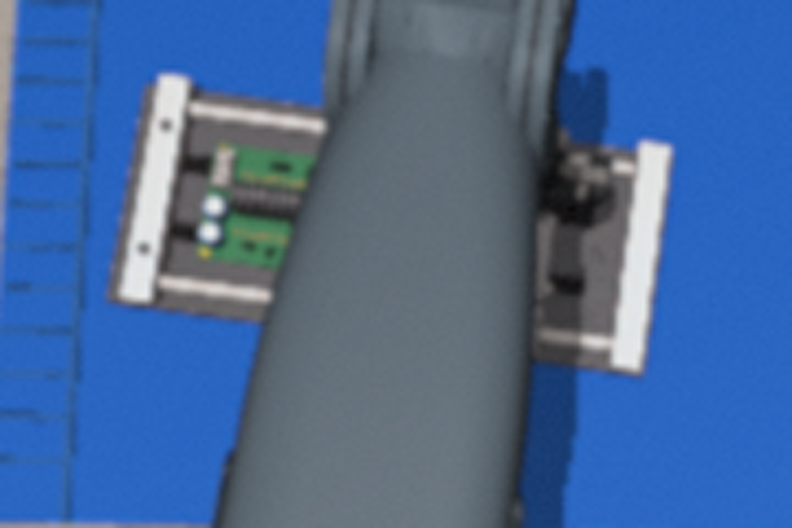

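The board is still flat on its strips, square to the fence, and the fin is free under the gripper. Descending to grip it.

>>> step_arm(increments=[0,0,3,0,0,0,0,0,5.5,0,0,0,0,0,7,0,0,0,0,0,7.5,0,0,0,0,0,7.5,0,0,0,0,0,7.5,0,0,0])

```text
clock: 12.25
eef_pos: [0.5356, -0.0011, 0.0556]
eef_rot: [179.9, -0.0, 83.1]
force: [0.4, 0.0, -0.2]
gripper_width: 0.551
```

>>> step_arm(increments=[0,0,0,0,0,0,0,0,0,0,0,0,0,0,0,0,0,0,0,0,0,0,0,0,0,0,0,0,0,0], jaw=1, force=40)

```text
clock: 12.88
eef_pos: [0.5353, -0.001, 0.0551]
eef_rot: [179.9, -0.0, 83.1]
force: [0.1, -0.5, 4.0]
gripper_width: -0.002
```

```bash
python3 -c "
from h import *
inc([.5345,-.0005,.052],83.1)
p=snap('side','side7'); a=p['color'][170:260,210:330,::-1]; cv2.imwrite('pics/side7c.png',cv2.resize(a,None,fx=6.4,fy=6.4,interpolation=2))"
```

```text
clock 12.875 pos [ 0.5353 -0.001   0.0551] rot [179.91  -0.    83.07] F [ 0.1 -0.5  4. ] T [-0.01 -0.01 -0.02] w -0.002
inc [ 0.04 -0.08  0.31] [ 0.1 -0.  -0. ]
```

View pics/side7c.png

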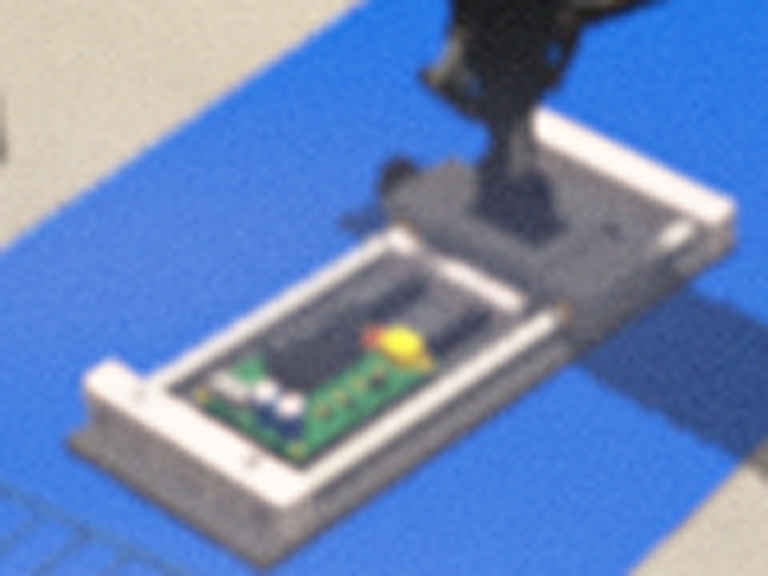

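```bash
python3 -c "
from h import *
p=snap('side','side8'); a=p['color'][165:225,265:335,::-1]; cv2.imwrite('pics/side8c.png',cv2.resize(a,None,fx=9,fy=9,interpolation=2))
W=cloud(p)[165:225,265:335]
np.set_printoptions(linewidth=250,suppress=True)
sub=W[20:48:2,8:40:2]
print((sub[...,2]*1000).round(0)); print((sub[...,1]*1000).round(0)); print((sub[...,0]*1000).round(0))
print(env.observe()['gripper_width'])
"
```

```text
[[  7.  11.   4. 156. 165. 162. 155. 143. 149. 134. 133.  11.   7.   4.   7.   9.]
 [  7.   2.   8.   4. 137. 151. 147. 143. 138. 128. 122.  43.   6.   7.   7.  11.]
 [ 10.  10.   7.  10.   6.   5. 137. 136. 119. 122. 112.  42.  44.  45.   6.  10.]
 [ 10.  11.   9.   7.   7.   0.  10. 114. 113. 114. 104.  43.  41.  41.  39.  45.]
 [  7.  nan   6.   4.   9.   9.   7. 107. 104. 106.  99.  34.  41.  41.  38.  48.]
 [ 41.  11.   4.  47.  43.  42.  85.  87. 100.  94.  17.  28.  29.  35.  36.  38.]
 [ 43.  42.  47.  49.  40.  47.  77.  85.  85.  87.  84.  90.  13.  29.  24.  29.]
 [ 50.  49.  47.  44.  42.  46.  66.  71.  79.  80.  90.  83.  20.  22.  18.  20.]
 [ 47.  45.  43.  51.  52.  55.  59.  64.  67.  71.  73.  72.  50.  19.  14.  17.]
 [ 39.  47.  53.  55.  50.  54.  53.  52.  56.  60.  65.  61.  52.  49.  48.  14.]
 [ 35.  40.  37.  40.  42.  48.  48.  55.  60.  53.  58.  53.  50.  55.  51.  49.]
 [ 43.  25.  35.  38.  35.  45.  44.  54.  54.  50.  54.  50.  53.  51.  49.  44.]
 [ 36.  43.  44.  27.  33.  37.  40.  45.  52.  51.  49.  51.  46.  55.  42.  44.]
 [ 31.  36.  45.  44.
[... 1935 characters left out ...]
. 547. 539.]
 [624. 619. 608. 599. 601. 588. 554. 541. 534. 526. 522. 511. 573. 552. 550. 539.]
 [609. 604. 599. 595. 590. 581. 556. 545. 532. 525. 509. 509. 559. 550. 547. 539.]
 [604. 599. 595. 580. 573. 564. 554. 543. 534. 524. 517. 511. 524. 545. 543. 534.]
 [603. 589. 577. 569. 567. 557. 552. 546. 537. 527. 516. 513. 515. 511. 505. 528.]
 [598. 587. 583. 575. 566. 555. 549. 536. 525. 525. 515. 512. 509. 498. 495. 491.]
 [583. 593. 577. 568. 564. 549. 544. 529. 523. 519. 510. 507. 498. 494. 490. 487.]
 [581. 568. 561. 570. 559. 548. 539. 529. 516. 511. 506. 499. 496. 483. 487. 480.]
 [578. 567. 553. 547. 538. 553. 537. 526. 516. 509. 501. 493. 487. 485. 473. 469.]]
-0.0006087434157851679
```

View pics/side8c.png

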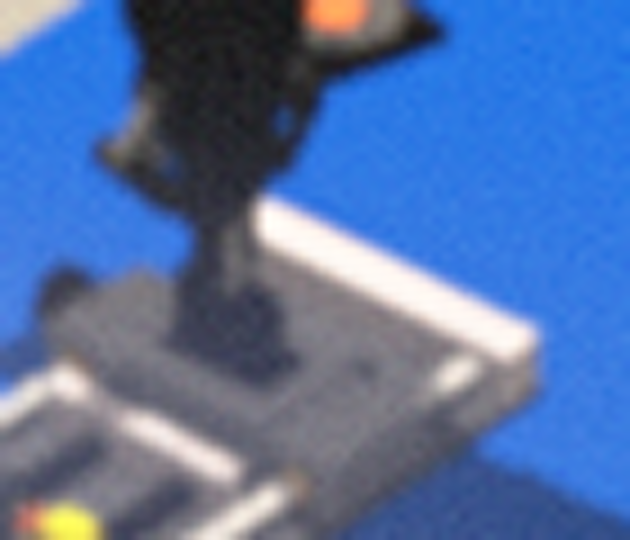

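>>> step_arm(increments=[0.5,0,0,0,0,0,1,0,0,0,0,0,1,0,0,0,0,0])

```text
clock: 13.35
eef_pos: [0.5364, 0.0087, 0.055]
eef_rot: [179.9, 0.1, 83.1]
force: [-0.2, -0.4, 5.3]
gripper_width: -0.006
```

```bash
python3 -c "
from h import *
inc([.5345,-.0005,.052],83.1)
p=snap('side','side9'); a=p['color'][165:225,265:335,::-1]; b=cv2.imread('pics/side8.png')[165:225,265:335]
cv2.imwrite('pics/side9c.png',cv2.resize(np.hstack([b,a]),None,fx=5.5,fy=5.5,interpolation=2))
"
```

```text
clock 13.35 pos [0.5364 0.0087 0.055 ] rot [1.7992e+02 6.0000e-02 8.3070e+01] F [-0.2 -0.4  5.3] T [-0.23  0.03 -0.02] w -0.006
inc [-0.93 -0.08  0.31] [ 0.1  0.1 -0. ]
```

View pics/side9c.png

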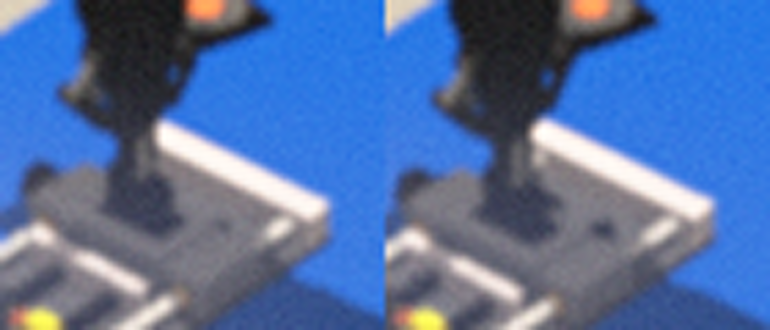

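```bash
python3 -c "
from h import *
o=env.observe()
xh=np.array([.1206,.9927]);yh=np.array([-.9927,.1206])
K=None
for tag,cx,tcp in (('side6',-.0936,[.5346,-.0008,.1293]),('side8',-.0936,[.5353,-.001,.0551]),('side9',-.0840,[.5364,.0087,.0550])):
  p=pickle.load(open(tag+'.pkl','rb'));K=p['camera_matrix'];E=p['extrinsics']
  def pr(P): q=E[:3,:3]@P+E[:3,3]; q=K@q; return q[:2]/q[2]
  s=10; im=cv2.resize(p['color'][160:230,255:335,::-1],None,fx=s,fy=s,interpolation=2)
  def px(P): u=pr(np.array(P)); return tuple(int((c-o_+.5)*s) for c,o_ in zip(u,(255,160)))
  def hp(a,b,z): w=np.array([.546,.0923])+a*xh+b*yh; return [w[0],w[1],z]
  for z in (.044,.081):
    pts=[px(hp(cx+a,b,z)) for a,b in ((8,25),(8,-25),(-8,-25),(-8,25))] if 0 else [px(hp(cx+a/1000,b/1000,z)) for a,b in ((8,25),(8,-25),(-8,-25),(-8,25))]
    cv2.polylines(im,[np.array(pts)],True,(0,255,255),1)
  cv2.circle(im,px(tcp),5,(0,0,255),2)
  cv2.circle(im,px([tcp[0],tcp[1],tcp[2]+.019]),5,(255,0,255),2)
  cv2.imwrite('pics/'+tag+'o.png',im[:600])
"
```

```text
(no output)
```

View pics/side6o.png

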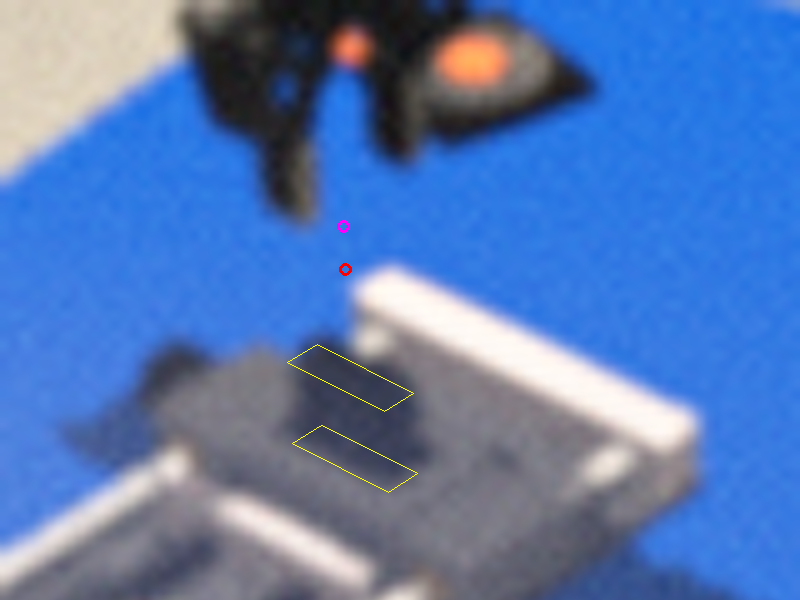

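View pics/side9o.png

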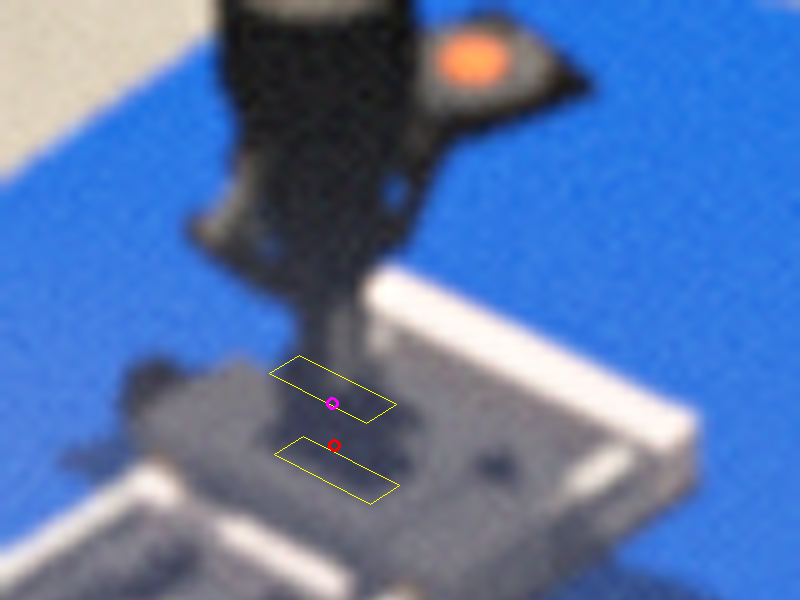

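```bash
python3 -c "
from h import *
np.set_printoptions(suppress=True,linewidth=200)
for tag in ('side6','side5','side9'):
  p=pickle.load(open(tag+'.pkl','rb')); W=cloud(p)
  if tag=='side6': pts=[(283+k,180-j) for k in (0,1,2) for j in (0,2)]+[(294+k,174-j) for k in (0,1) for j in (0,2)]
  elif tag=='side5': pts=[(250+k,187-j) for k in (0,1) for j in (0,3)]+[(259+k,193-j) for k in (0,1) for j in (0,3)]
  else: pts=[(255+34,160+31),(255+35,160+33),(255+35,160+35),(255+35,160+36),(255+35,160+37),(255+35,160+38),(255+35,160+39),(255+35,160+41),(255+35,160+43)]
  print(tag)
  for u,v in pts: print(u,v,W[v,u].round(3))
"
```

```text
side6
283 180 [0.526 0.043 0.184]
283 178 [0.539 0.027 0.179]
284 180 [0.534 0.028 0.173]
284 178 [0.535 0.025 0.18 ]
285 180 [0.532 0.024 0.172]
285 178 [0.532 0.024 0.18 ]
294 174 [nan nan nan]
294 172 [ 0.527 -0.024  0.183]
295 174 [ 0.522 -0.024  0.175]
295 172 [ 0.519 -0.02   0.187]
side5
250 187 [0.575 0.163 0.202]
250 184 [0.577 0.16  0.212]
251 187 [0.578 0.156 0.197]
251 184 [0.58  0.152 0.206]
259 193 [0.531 0.169 0.197]
259 190 [0.529 0.17  0.21 ]
260 193 [0.525 0.171 0.2  ]
260 190 [0.522 0.173 0.214]
side9
289 191 [0.525 0.013 0.121]
290 193 [0.528 0.004 0.105]
290 195 [0.53  0.001 0.094]
290 196 [0.526 0.007 0.095]
290 197 [0.526 0.008 0.09 ]
290 198 [0.525 0.01  0.087]
290 199 [0.523 0.012 0.085]
290 201 [0.519 0.018 0.081]
290 203 [0.522 0.015 0.069]
```

```bash
python3 -c "
from h import *
p=pickle.load(open('side6.pkl','rb'))
W=cloud(p)[160:190,255:310].reshape(-1,3)
k=(W[:,2]>.1)&(abs(W[:,0]-.535)<.06)&(abs(W[:,1])<.09)
q=W[k]; i=np.argsort(q[:,2])[:25]; print(q[i].round(3))
"
```

```text
[[ 0.526 -0.028  0.164]
 [ 0.54   0.026  0.166]
 [ 0.534 -0.026  0.166]
 [ 0.54  -0.029  0.167]
 [ 0.537 -0.031  0.167]
 [ 0.53  -0.027  0.167]
 [ 0.528  0.029  0.167]
 [ 0.523 -0.03   0.168]
 [ 0.534  0.028  0.168]
 [ 0.53   0.027  0.17 ]
 [ 0.532  0.024  0.172]
 [ 0.54  -0.029  0.172]
 [ 0.525  0.028  0.172]
 [ 0.534  0.028  0.173]
 [ 0.539  0.032  0.174]
 [ 0.546  0.029  0.174]
 [ 0.52  -0.021  0.174]
 [ 0.537  0.024  0.174]
 [ 0.521 -0.028  0.174]
 [ 0.527  0.025  0.174]
 [ 0.534 -0.027  0.174]
 [ 0.541 -0.031  0.174]
 [ 0.53  -0.028  0.175]
 [ 0.522 -0.024  0.175]
 [ 0.541  0.03   0.176]]
```

The width reads fully shut, and the depth image puts the fingertips about 30 mm above where the stated TCP height implies. So the tips closed on top of the fin instead of around it. I'll lift and measure the real tip height while shut.

>>> step_arm(increments=[0,0,-3,0,0,0,0,0,-6,0,0,0,0,0,-8,0,0,0,0,0,-8,0,0,0,0,0,-8,0,0,0])

```text
clock: 14.02
eef_pos: [0.5349, 0.0091, 0.1326]
eef_rot: [-179.8, -0.0, 83.1]
force: [-0.2, 0.3, -0.2]
gripper_width: 0.001
```

```bash
cat > tips.py <<'E'
from h import *
import sys
inc([.5345,-.0005,.052],83.1)
tag=sys.argv[1]; o=env.observe(); t=o['eef_pos']
p=snap('side',tag); W=cloud(p); q=W.reshape(-1,3)
k=(q[:,2]>.095)&(abs(q[:,0]-t[0])<.03)&(abs(q[:,1]-t[1])<.06); q=q[k]
q=q[np.argsort(q[:,2])]; print(q[:12:2].round(3))
cv2.imwrite('pics/%sc.png'%tag,cv2.resize(p['color'][140:240,230:340,::-1],None,fx=6,fy=6,interpolation=2))
E
python3 tips.py side10
```

```text
clock 14.025 pos [0.5349 0.0091 0.1326] rot [-179.85   -0.     83.07] F [-0.2  0.3 -0.2] T [ 0.01 -0.05  0.02] w 0.001
inc [-0.96  0.1   8.06] [-0.2 -0.  -0. ]
[[0.531 0.009 0.164]
 [0.538 0.017 0.17 ]
 [0.526 0.014 0.173]
 [0.531 0.019 0.174]
 [0.523 0.007 0.174]
 [0.521 0.015 0.175]]
```

View pics/side10c.png

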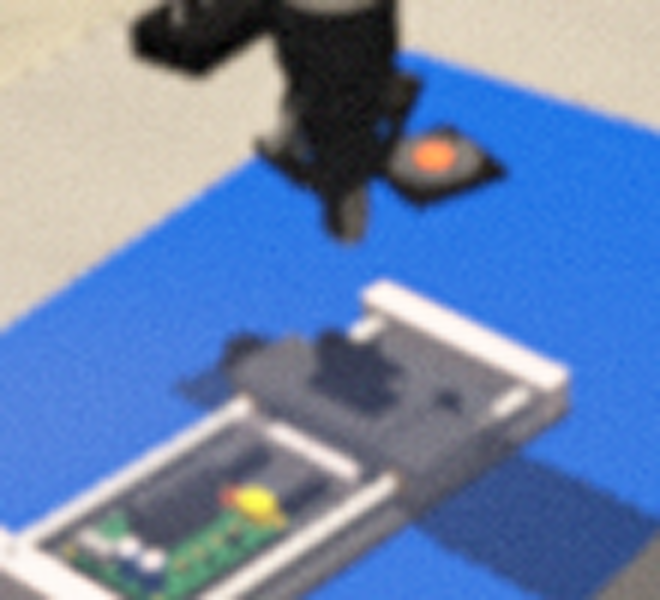

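Shut, the tips measure about z = 0.163 with the TCP at 0.133, so they really end about 28 mm above the reported TCP. I'll open and go that much deeper, in stages.

>>> step_arm(increments=[0,0,0,0,0,0,0,0,0,0,0,0,0,0,3,0,0,0,0,0,5.5,0,0,0,0,0,7.5,0,0,0,0,0,8.3,0,0,0,0,0,8.9,0,0,0,0,0,8.9,0,0,0], jaw=0.45)

```text
clock: 15.08
eef_pos: [0.536, 0.009, 0.0455]
eef_rot: [180.0, -0.0, 83.1]
force: [-0.2, -0.6, -0.7]
gripper_width: 0.552
```

>>> step_arm(increments=[0,0,0.4,0,0,0,0,0,0.8,0,0,0,0,0,1.2,0,0,0,0,0,1.2,0,0,0])

```text
clock: 15.58
eef_pos: [0.5353, 0.009, 0.0328]
eef_rot: [-179.9, 0.0, 83.1]
force: [-0.3, 1.2, 0.4]
gripper_width: 0.55
```

```bash
python3 tips.py side11
```

```text
clock 15.575 pos [0.5353 0.009  0.0328] rot [-179.94    0.     83.07] F [-0.3  1.2  0.4] T [-0.    0.05  0.03] w 0.55
inc [-0.96  0.03 -1.92] [-0.1  0.  -0. ]
[[ 0.541  0.043  0.096]
 [ 0.534  0.04   0.097]
 [ 0.52  -0.016  0.097]
 [ 0.539 -0.017  0.098]
 [ 0.54  -0.025  0.099]
 [ 0.528 -0.015  0.1  ]]
```

View pics/side11c.png

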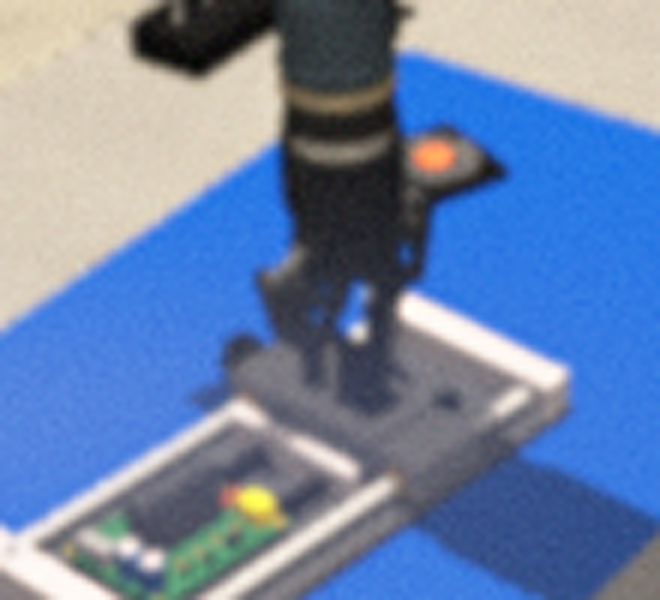

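The fingers now straddle the fin: front finger at about (315,365), fin at about (365,375). Closing.

>>> step_arm(increments=[0,0,0,0,0,0,0,0,0,0,0,0,0,0,0,0,0,0,0,0,0,0,0,0,0,0,0,0,0,0], jaw=1, force=40)

```text
clock: 16.25
eef_pos: [0.536, 0.0088, 0.0337]
eef_rot: [180.0, 0.0, 83.1]
force: [-1.0, -0.9, 2.1]
gripper_width: 0.177
```

```bash
cat > jb.py <<'E'
from h import *
import sys
tag=sys.argv[1]
o=env.observe(); t=o['eef_pos']; xh=np.array([.1206,.9927])
print('clock',o['clock'],'pos',t.round(4),'rot',o['eef_rot'].round(2),'F',o['force'].round(1),'T',o['wrist_torque'].round(2),'w',round(o['gripper_width'],3),'tcp hx',((t[:2]-[.546,.0923])@xh).round(4))
for n in ('top','side'):
  p=snap(n,n+tag); 
  a=p['color'][130:250,190:370,::-1] if n=='top' else p['color'][140:260,200:350,::-1]
  f=4.4 if n=='top' else 5
  cv2.imwrite('pics/%s%sc.png'%(n,tag),cv2.resize(a,None,fx=f,fy=f,interpolation=2))
E
python3 jb.py 12
```

```text
clock 16.25 pos [0.536  0.0088 0.0337] rot [1.7997e+02 2.0000e-02 8.3060e+01] F [-1.  -0.9  2.1] T [-0.25  0.21 -0.07] w 0.177 tcp hx -0.0841
```

View pics/top12c.png

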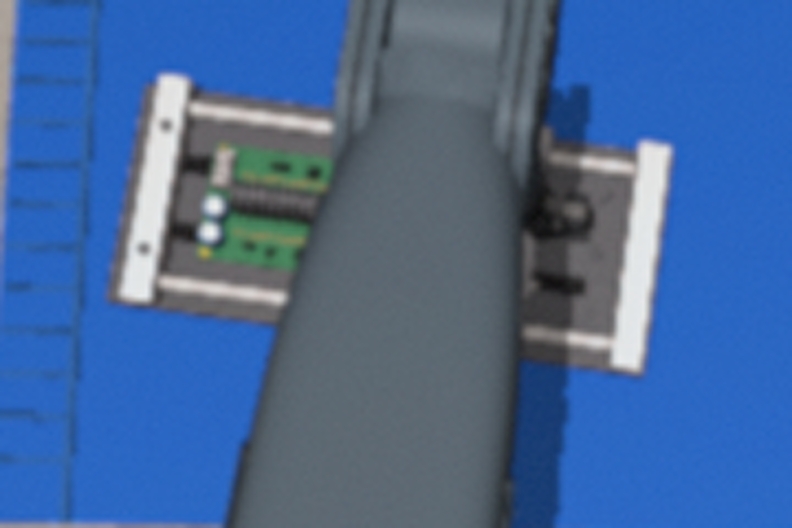

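View pics/side12c.png

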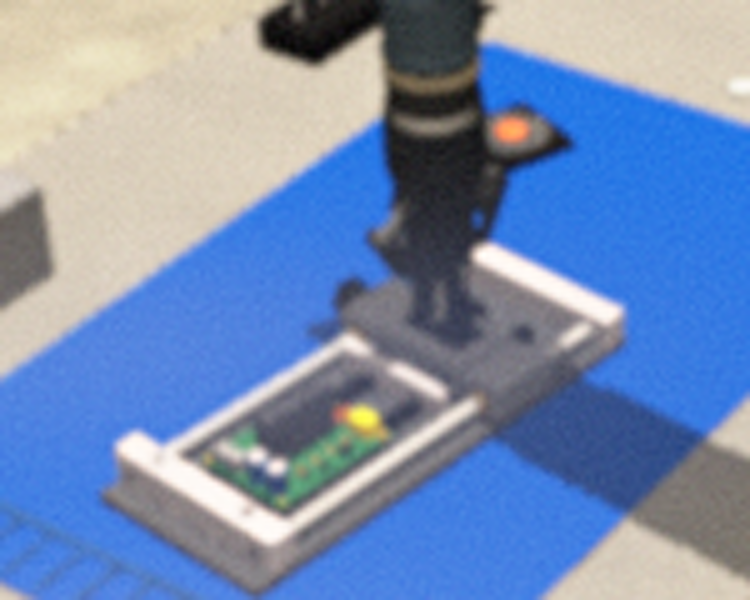

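The fin is gripped (width about 15 mm) and the board is unchanged. I'll slide the carriage 6 cm, then go by force.

>>> step_arm(increments=[0.3,0,0,0,0,0,0.8,0,0,0,0,0,1.3,0,0,0,0,0,1.8,0,0,0,0,0,2.3,0,0,0,0,0,2.8,0,0,0,0,0,3.3,0,0,0,0,0,3.8,0,0,0,0,0,4.3,0,0,0,0,0,4.7,0,0,0,0,0,5.0,0,0,0,0,0,5.3,0,0,0,0,0,5.5,0,0,0,0,0,5.7,0,0,0,0,0,5.8,0,0,0,0,0,5.9,0,0,0,0,0,6.0,0,0,0,0,0,6.0,0,0,0,0,0])

```text
clock: 18.6
eef_pos: [0.5433, 0.0688, 0.0337]
eef_rot: [180.0, 0.0, 83.1]
force: [-1.3, -2.8, 5.6]
gripper_width: 0.18
```

```bash
python3 jb.py 13
```

```text
clock 18.6 pos [0.5433 0.0688 0.0337] rot [1.7997e+02 2.0000e-02 8.3080e+01] F [-1.3 -2.8  5.6] T [-0.53  0.33 -0.04] w 0.18 tcp hx -0.0237
```

View pics/top13c.png

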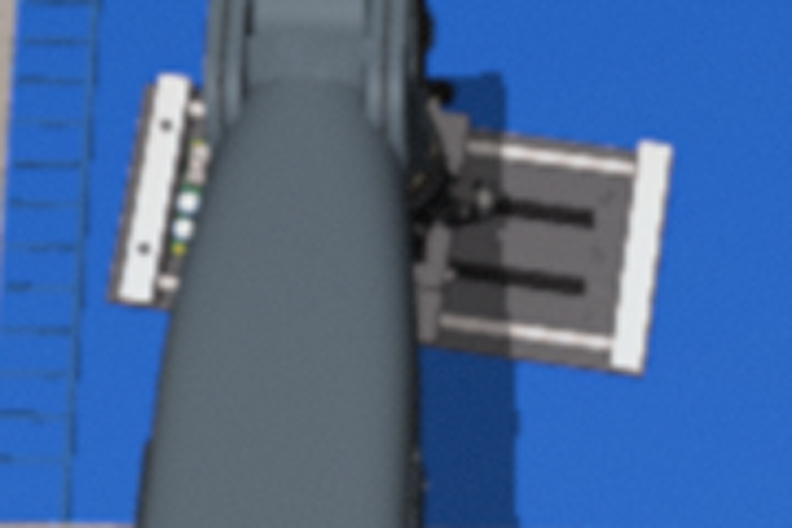

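View pics/side13c.png

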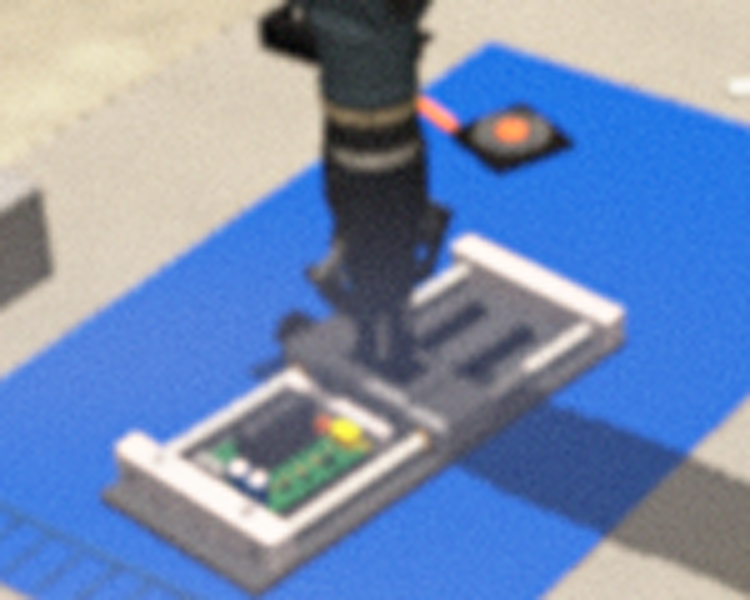

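The board has moved with the jaw and its front edge is near the fence. Small steps from here.

>>> step_arm(increments=[0.15,0,0,0,0,0,0.3,0,0,0,0,0,0.3,0,0,0,0,0])

```text
clock: 19.08
eef_pos: [0.5437, 0.0718, 0.0337]
eef_rot: [180.0, 0.0, 83.1]
force: [-1.3, -2.1, 5.7]
gripper_width: 0.177
```

>>> step_arm(increments=[0.1,0,0,0,0,0,0.2,0,0,0,0,0,0.2,0,0,0,0,0])

```text
clock: 19.45
eef_pos: [0.5439, 0.0737, 0.0337]
eef_rot: [180.0, 0.0, 83.1]
force: [-1.6, -2.1, 5.4]
gripper_width: 0.179
```

>>> step_arm(increments=[0.1,0,0,0,0,0,0.2,0,0,0,0,0,0.2,0,0,0,0,0])

```text
clock: 19.82
eef_pos: [0.5441, 0.0751, 0.0336]
eef_rot: [180.0, 0.1, 83.1]
force: [-1.7, -3.9, 5.5]
gripper_width: 0.18
```

>>> step_arm(increments=[0.1,0,0,0,0,0,0.2,0,0,0,0,0,0.2,0,0,0,0,0])

```text
clock: 20.2
eef_pos: [0.5443, 0.0765, 0.0337]
eef_rot: [180.0, 0.1, 83.0]
force: [-0.4, -5.6, 5.1]
gripper_width: 0.176
```

```bash
python3 jb.py 14
```

```text
clock 20.2 pos [0.5443 0.0765 0.0337] rot [1.7997e+02 1.4000e-01 8.3050e+01] F [-0.4 -5.6  5.1] T [-1.04  0.37 -0.06] w 0.176 tcp hx -0.0159
```

View pics/side14c.png

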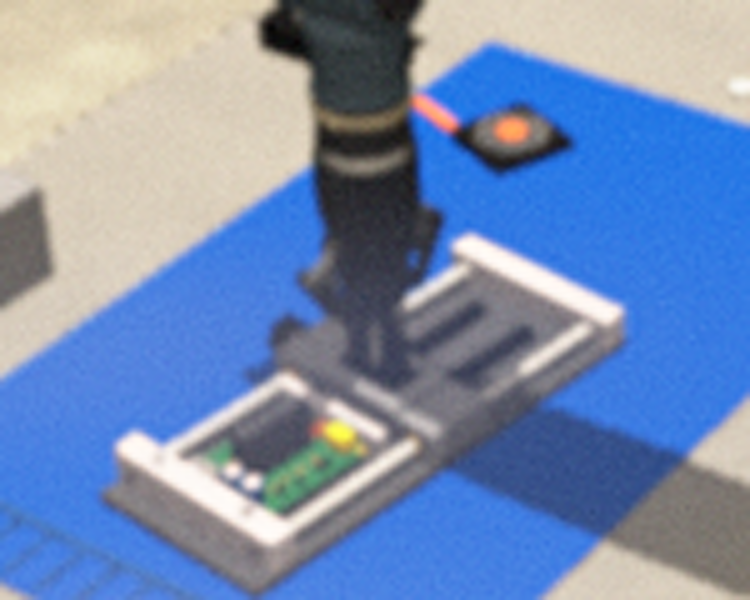

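>>> step_arm(increments=[0.1,0,0,0,0,0,0.2,0,0,0,0,0,0.2,0,0,0,0,0])

```text
clock: 20.68
eef_pos: [0.5445, 0.0779, 0.0337]
eef_rot: [180.0, 0.2, 83.0]
force: [-0.9, -6.6, 5.7]
gripper_width: 0.18
```

>>> step_arm(increments=[0.1,0,0,0,0,0,0.2,0,0,0,0,0,0.2,0,0,0,0,0])

```text
clock: 21.05
eef_pos: [0.5446, 0.0793, 0.0337]
eef_rot: [180.0, 0.3, 83.0]
force: [-2.9, -7.8, 5.9]
gripper_width: 0.178
```

```bash
python3 jb.py 15
```

```text
clock 21.05 pos [0.5446 0.0793 0.0337] rot [179.97   0.28  83.01] F [-2.9 -7.8  5.9] T [-1.45  0.47  0.02] w 0.178 tcp hx -0.0131
```

>>> step_arm(increments=[0.1,0,0,0,0,0,0.25,0,0,0,0,0,0.25,0,0,0,0,0,0.25,0,0,0,0,0,0.25,0,0,0,0,0,0.25,0,0,0,0,0])

```text
clock: 21.9
eef_pos: [0.5448, 0.0811, 0.0337]
eef_rot: [180.0, 0.4, 83.0]
force: [-1.8, -9.3, 5.9]
gripper_width: 0.175
```

```bash
python3 jb.py 16; python3 - <<'E'
from h import *
p=pickle.load(open('side16.pkl','rb'))
cv2.imwrite('pics/side16z.png',cv2.resize(p['color'][205:262,218:300,::-1],None,fx=9.5,fy=9.5,interpolation=2))
E
```

```text
clock 21.9 pos [0.5448 0.0811 0.0337] rot [179.97   0.35  82.99] F [-1.8 -9.3  5.9] T [-1.71  0.48  0.  ] w 0.175 tcp hx -0.0113
```

View pics/side16z.png

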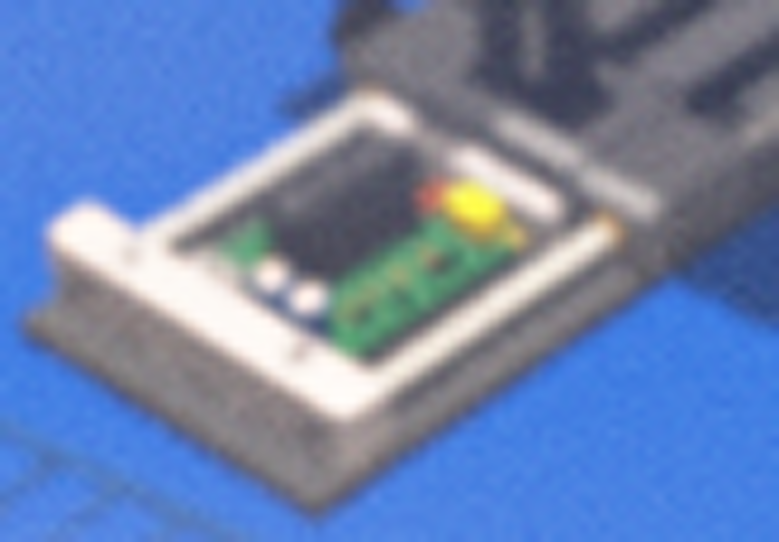

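>>> step_arm(increments=[0,0,0,0,0,0,0,0,0,0,0,0,0,0,0,0,0,0,0,0,0,0,0,0,0,0,0,0,0,0,0,0,0,0,0,0])

```text
clock: 22.75
eef_pos: [0.5448, 0.0811, 0.0337]
eef_rot: [180.0, 0.4, 83.0]
force: [-2.6, -9.4, 5.4]
gripper_width: 0.174
```

```bash
python3 jb.py 17; python3 - <<'E'
from h import *
# squareness: jaw bar vs fence in the side view; gap from jaw bar to body
p=pickle.load(open('side17.pkl','rb')); W=cloud(p); xh=np.array([.1206,.9927]);yh=np.array([-.9927,.1206])
hsv=cv2.cvtColor(p['color'],cv2.COLOR_RGB2HSV); m=(hsv[...,0]>40)&(hsv[...,0]<85)&(hsv[...,1]>90); m[:200]=0; m[:,310:]=0;m[:,:215]=0
q=W[m]; q=q[~np.isnan(q[:,0])]; d=q[:,:2]-[.546,.0923]; print('green n',len(q),'z',np.median(q[:,2]).round(4),'hx',np.percentile(d@xh,[2,98]).round(3),'hy',np.percentile(d@yh,[2,98]).round(3))
E
```

```text
clock 22.75 pos [0.5448 0.0811 0.0337] rot [179.98   0.35  82.99] F [-2.6 -9.4  5.4] T [-1.64  0.45  0.01] w 0.174 tcp hx -0.0113
green n 49 z 0.0284 hx [0.059 0.127] hy [-0.034  0.04 ]
```

```bash
python3 -c "
from h import *
print(env.sign_off()); print(env.observe()['force'])"
```

```text
the job is handed in; nothing more can be done
None
the job is handed in; nothing more can be done
```

I handed the job in at about 22.8 s on the robot's clock, with the gripper still holding the carriage fin and the jaw pressing the board against the fence. `sign_off()` gives no verdict.

**What I did:**
- Picked up the smaller board by its heatsink and laid it on the two strips, with its long side along the rods.
- Let go of it, then gripped the carriage fin.
- Slid the carriage up until the board met the fence, then went on in 2 mm steps, going by the wrist force.

**Last checks:**
- **Push:** the wrist force along the slide was steady at about 9.6 N. Less about 2 N of carriage friction, that is about 7.5 N on the springs. The carriage travel gives a squeeze of about 7–8 mm, agreeing with the force. I did not measure either directly.
- **Board:** in the side picture it is flush and square against the fence, between the rods, with no fingers near it. Its measured height was 28 mm against an expected 22 mm. The side camera read the known fin and fence tops 3–4 mm high too, so I took most of that as camera error.
- **Pose and grip:** the pose did not change over the last 0.75 s, and the fin grip held at about 15 mm.

**What disagreed:**
- **Fingertips:** they measured about 28 mm higher than the reported tool point. My first grip therefore shut on top of the fin, and a 1 cm test move dragged the carriage about 1 cm before I saw it. I then gripped properly, lower down.
- **Upward force:** the wrist also showed about 5 N upwards while holding the carriage, which I left as it was.
- **Other items:** I moved nothing else on purpose, but did not measure the other items' positions again at the end.

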